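# Close the wheel washer's strainer and open the suction valve

## Robot

A 6-joint arm with a two-finger parallel gripper is mounted at the origin on the work surface. World frame = base frame: x ahead of the robot, y to its left, z up, the work surface at z = 0. Lengths are in mm, angles in rad, forces in N, time in s.
With the tool pointing down it reaches from about 350 to 925 mm from the base axis. Payload 6.4 kg.
Tool frame: the origin (TCP) lies midway between the tips of the shut fingers; the grasp point (between the pads) lies robot.grip_point_offset behind it (robot.grip_point_offset is the distance from the TCP to the grasp point, in mm); z points along the fingers, y is the line along which they close (so a half turn about z gives the same grasp; the last joint's range is limited). The gripper opens to 85 mm and grips with 20 to 120 N. Pads are 22 mm wide; open, the fingers measure 114 mm over their backs; the gripper's body (76 mm by 85 mm) begins 54 mm behind the grasp point. The pads swing forward as they close: fully open they stand 13 mm farther back than shut.
Start: joints at [-1.312, 0.245, 1.558, -0, 1.339, -0.174], TCP at [272.625, -590.076, 231.29] pointing down, gripper open.
Joint ranges: [-3.13, 3.13], [-1.02, 2.26], [0.13, 2.54], [-0.95, 4.09], [0.21, 2.88], [-2.74, 2.74]. Speed limits (rad/s): [2.57, 2.57, 3.14, 3.14, 3.14, 3.14].

## Interface

Orientations are given as a unit quaternion [x, y, z, w].
In Python, from rig import robot gives the robot as it stands.
- The arm moves only by the tool step_arm, never from a script. Its argument "series" is a list of rows, each a list of 5 numbers: the shift along the world's x, y, z in mm, then the turn about the world's z in rad, then the opening, from -1 (shut) to 1 (fully open). In form: [[dx, dy, dz, turn, gripper], ...]. A call has 1 to 10 rows; each row shifts and turns the commanded pose from where the row before left it; what a row does not reach is not made up. A row lasts 1/8 s, in which the tool goes at most 62.5 mm and 10.7 degrees, less where a joint would pass 70% of its speed; a pose out of reach is approached as far as the arm can. A call with a gripper value outside its range is refused whole. The fingers move at their own pace and stop on an object; the grip force is fixed at half the most. Time passes only in rows, so rows that do not move let the fingers close. It gives the time, the measured TCP pose, the force, the opening and the grip force at its end, in the units of the state.
- robot.sense(): the state, without advancing time (a new reading comes with each control period).
- robot.grab_frame(name): name is "scene" or "top" or "wrist"; returns a dict with "pixels" (400x640x3 uint8, red, green, blue), "fovy" (degrees; the focal length in pixels is half the picture's height over the tangent of half this angle, whatever the lens; pixels are square), "cx", "cy" (the principal point, pixels), "dist" ([k1, k2, p1, p2, k3] as OpenCV has them; the pictures are not rectified), "world_from_camera" (4x4, takes a point from camera to world coordinates). Camera axes: x right, y down, z forward; pixel columns grow to the right and rows downward; lengths in mm; the calibration is good to about 2 mm. A picture is of the moment at which its call begins. There is no depth.
- robot.job_done(): hands the job in; it is judged then, once.
Trained networks look in the newest picture that a camera, given by its name, has taken for a name from the list of things; names that differ only in an ending like _2 or _b are one class to them, and where a whole thing is asked for, a point or a joint stands for the part that bears it (a point fixed in the world has none). Each returns a list of dicts, best first, with "conf" (0 to 1); they miss things now and then, are a little off and sometimes report something else, mostly with a low value. They report only what shows in the picture. A call takes as long as a camera call. They do not tell look-alikes from the thing itself.
- robot.trace(target, camera): "pixels" (400x640 bool, what is visible of it) and "centre" ([column, row] in pixels, amid what is visible of it).
- robot.mark_of(target, camera): "centre" ([column, row] in pixels: a listed point, or the origin of a listed thing).
The state is a dict: "clock": time; "joint_pos": joint angles; "joint_vel": joint speeds; "effort": joint torques, N m; "tool_pos": TCP position; "tcp_rot": TCP orientation; "wrist_force": force on the tool from outside, world axes, zero at the start; "torque": the same for the moment, N m; "opening": opening from 0.0 (shut) to 1.0 (fully open); "finger_force": force on a finger pad.
Only numpy, scipy, OpenCV 4.12 (cv2) and the standard library are available. Lean on these libraries where they do the work, as an engineer would, in place of code of your own. Each camera call takes 0.05 s, during which the arm holds its last target. There are 200 camera calls.

## Task

Put the wheel washer's pump back in service. Its orange strainer lid has only been laid loose on the pot: start its thread properly by turning it backward (anticlockwise from above) until you feel it drop, then turn it forward (clockwise) fully home against its stops. Only then swing the red suction valve lever fully open, in line with the pipe, and leave the sprayer, tin, spanner and red bin where they are.

Things in the scene. Friction and masses are not known exactly. Their poses are not given: they have to be found in the camera images.
- pump: Pump fixed to the bench. Origin: axis of its upright black strainer pot, at bench level, z up. +y runs from the pot to the blue motor (ends 370 mm out, under 185 mm high), -y to the suction valve. Pot flange: radius 66 mm, top at 120 mm; threaded neck: radius 50 mm. Two black stops on the flange by the +x and -x sides, 67 to 83 mm from the axis, tops at 146 mm.
- riser (a point): Top of the grey discharge riser, an upright pipe 130 mm from the pot's axis along the pump's +y: radius 21 mm (its nut 31 mm), reaching about 315 mm above the bench, where it elbows away over the motor; this point is at 290 mm on its axis. It leaves no room for a gripper between it and the lid.
- mouth (a point): Centre of the pot's rim, on the axis, 155 mm above the bench. Three-start right-hand thread, 22.5 mm a turn. Lid's yaw from the pump's: at the start 0.35 to 1.43 rad, lying on the thread tops, rising as it turns backward (anticlockwise); at about 1.75 rad it drops 7.5 mm into the thread; then forward (clockwise) it screws down to home at yaw 0, wings on the stops.
- lid: Loose orange strainer lid, clear window, about 0.35 kg: ring of radius 63 mm, 40 mm high, two wings along its x axis, each 14 mm thick, out to radius 89 mm, 6 to 40 mm above its underside. Origin: centre of its underside, z up: 130 to 136 mm above the bench before the drop, 128 after it, 122 at home. Turned forward without the drop it meets the stops 7 mm too high. 1 to 3 N on a wing turns it.
- wing (a point): Middle of the outer end of the lid's white-topped wing: 88 mm from the axis along the lid's -x, 23 mm above the lid's underside. It starts on the pump's -x side, swings backward towards the valve (pump's -y), where it is at the drop, and at home points along the pump's -x. The other wing is beside the riser at the drop.
- valve (a joint): Suction valve lever, rad: 0 shut (lever across the pipe, along the pump's -x), 1.571 fully open (along the pump's -y, away from the pot). Opens anticlockwise seen from above; stays where left, about 3 N at 70 mm from the stem; hard stops at both ends. Starts at 0 to 0.15.
- valve_stem (a point): Axis of the red valve lever, 138 mm from the pot's axis along the pump's -y, mid-height of the lever (136 mm above the bench). Lever: 110 mm long from this axis, 16 mm wide, 14 mm high (129 to 143 mm); pipe and union nuts beneath it reach 121 mm.
- lever_end (a point): On the red lever near its free end, 105 mm from the stem axis, at mid-height.
- sprayer: Bystander: white and green spray bottle with red trigger head, radius 35 mm, 217 mm high, head reaching 49 mm to one side. Origin: centre of its base.
- tin: Bystander: blue and silver grease tin, radius 42 mm, 76 mm high. Origin: centre of its base.
- spanner: Bystander: steel spanner lying on the bench, 190 mm long along its x, 32 mm wide, 8 mm high. Origin: about its middle, on the bench.
- bin: Bystander: red open bin of wheel hubs, 160 x 105 x 70 mm (x, y, z), hubs a little higher. Origin: centre of its base.
Mind the look-alikes: they are no part of the job. Of the things like the lid, leave any that is purple or yellow; of the rest the larger one is meant.

How it is judged:
By the outcome, as a careful person would: the job done as asked, in the order asked, and still so for the second after the job is handed in, with the robot touching nothing.
It also fails if it takes over 64 s, if anything falls off the work surface, if the arm or the gripper's body presses on something with over 40 N, if the wrist force passes 120 N, or if a joint passes its speed limit or range.

## Working session

There is one attempt and no reset: what is moved stays moved. The work goes in short steps, Python scripts to look and compute and a tool call to move; the robot and the scene stay as the last step left them, time stands still between calls to the robot, and variables do not carry over. Pictures are saved under pics/ and viewed, at most 10 in all, crops included, and the job is handed in when it is done.

Besides the shell and the picture viewer there is one more tool, called after "Request:" as a command line: name --pt "numbers of a row" for each row, then --argument value for the rest. step_arm: Moves the arm, as the interface text tells. Its arguments: {"type":"object","properties":{"series":{"type":"array"}},"required":["series"]}

```bash
mkdir -p pics; cat > h.py <<'E'
import numpy as np, cv2
from rig import robot
def K(f):
    F=200/np.tan(np.radians(f["fovy"])/2); return np.array([[F,0,f["cx"]],[0,F,f["cy"]],[0,0,1]])
def ray(f,p):
    u=cv2.undistortPoints(np.array([[p]],float),K(f),np.array(f["dist"],float))[0,0]
    T=np.array(f["world_from_camera"]); return T[:3,3],T[:3,:3]@np.array([u[0],u[1],1])
def atz(f,p,z):
    o,d=ray(f,p); return (o+d*(z-o[2])/d[2]).round(1)
def proj(f,P):
    T=np.linalg.inv(np.array(f["world_from_camera"])); 
    r,_=cv2.Rodrigues(T[:3,:3]); return cv2.projectPoints(np.array(P,float).reshape(-1,1,3),r,T[:3,3],K(f),np.array(f["dist"],float))[0][:,0]
def save(f,n): cv2.imwrite("pics/"+n,f["pixels"][:,:,::-1])
E
python3 - <<'E'
from h import *
Z=dict(lid=133,wing=156,valve_stem=136,lever_end=136,mouth=155,riser=290,pump=0,sprayer=0,tin=0,spanner=0,bin=0)
ims=[]
for c in("scene","top"):
    f=robot.grab_frame(c); ims.append(f["pixels"])
    print(c,np.array(f["world_from_camera"])[:3,3].round())
    for t,z in Z.items():
        for m in robot.mark_of(t,c): print(t,round(m["conf"],2),np.round(m["centre"]),atz(f,m["centre"],z))
im=np.vstack(ims); cv2.imwrite("pics/a.png",cv2.resize(im,(480,600),interpolation=cv2.INTER_AREA)[:,:,::-1])
save({"pixels":ims[0]},"s.png");save({"pixels":ims[1]},"t.png")
print(robot.sense()); print(robot.grip_point_offset)
E
```

```text
scene [1367. -610.  829.]
lid 0.98 [348. 189.] [481.4 139.7 133. ]
lid 0.69 [431. 260.] [850.7  95.4 133. ]
lid 0.6 [344. 310.] [ 855.9 -173.6  133. ]
wing 0.96 [354. 197.] [553.9 103.  156. ]
wing 0.95 [314. 320.] [ 860.3 -250.9  156. ]
wing 0.8 [416. 263.] [854.4  36.5 156. ]
wing 0.65 [318. 201.] [513.5   7.3 156. ]
wing 0.24 [353. 206.] [586.6  70.4 156. ]
valve_stem 0.71 [309. 224.] [562.9 -57.6 136. ]
lever_end 0.63 [288. 203.] [445.5 -48.3 136. ]
mouth 0.75 [349. 208.] [587.2  57.7 155. ]
riser 0.65 [394. 139.] [544.  247.4 290. ]
pump 0.73 [352. 242.] [559.2 100.6   0. ]
sprayer 0.91 [388. 273.] [721.2  92.5   0. ]
tin 0.95 [321. 213.] [379.2 115.2   0. ]
tin 0.31 [394. 141.] [114.3 695.    0. ]
spanner 0.76 [263. 239.] [ 392.1 -107.6    0. ]
bin 0.71 [225. 286.] [ 509.2 -291.3    0. ]
top [ 503.    3. 1368.]
lid 0.93 [230. 270.] [329.  267.2 133. ]
lid 0.75 [257. 147.] [722.7 190.5 133. ]
lid 0.69 [345. 142.] [744.5 -94.  133. ]
lid 0.69 [400. 216.] [ 510.5 -271.9  133. ]
lid 0.56 [290. 200.] [555.7  79.6 133. ]
wing 0.96 [359. 150.] [ 717.2 -135.   156. ]
wing 0.87 [274. 14
[... 540 characters left out ...]
: array([-1.31212264e+00,  2.45115817e-01,  1.55778871e+00, -2.11229769e-06,
        1.33870141e+00, -1.74096463e-01]), 'joint_vel': array([-0.00011297,  0.00139519, -0.00075364,  0.0021786 ,  0.00038409,
        0.00187046]), 'effort': array([ 1.67929138e-03, -4.29517007e+01, -3.26419687e+01, -1.75726279e-05,
        5.94484300e-04, -5.08369070e-06]), 'tool_pos': array([ 272.61244117, -590.08603572,  231.28620753]), 'tcp_rot': array([ 9.76679903e-01,  2.14700645e-01, -1.30762299e-06, -6.59063134e-06]), 'wrist_force': array([ 0.79490541, -0.16612191, -1.07771173]), 'torque': array([-0.01381563, -0.01465524, -0.01915535]), 'finger_force': 0.0, 'opening': 0.9988122353788549}
18.700000000000003
```

View pics/t.png

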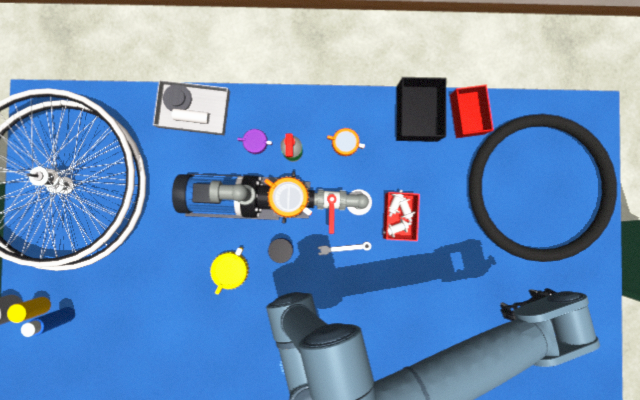

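View pics/s.png

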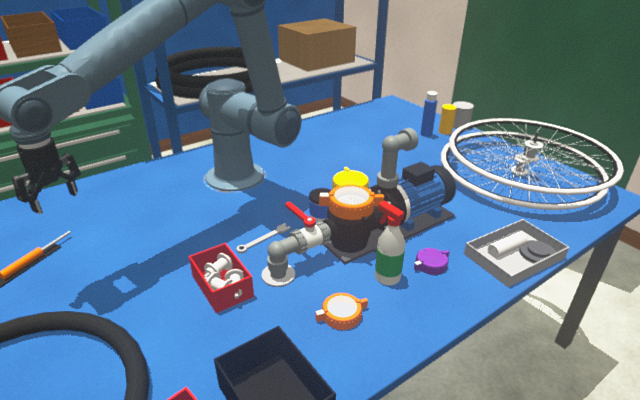

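The orange candidates are the large lid on the pot at top (289,198) / scene (350,203), and the smaller orange lid on the bench at (345,142) / (342,312). The other look-alikes are purple at (254,141) and yellow at (229,270). I choose the large orange lid on the pot and check it in a close crop.

```bash
python3 - <<'E'
from h import *
f=robot.grab_frame("top"); g=robot.grab_frame("scene")
a=cv2.resize(f["pixels"][160:250,225:385],(800,450),interpolation=cv2.INTER_CUBIC)
cv2.imwrite("pics/b.png",a[:,:,::-1])
for t,z in(("lid",173),("valve",140)):
    for m in robot.trace(t,"top"): 
        ys,xs=np.nonzero(m["pixels"]); print(t,round(m["conf"],2),np.round(m["centre"]),len(xs),atz(f,m["centre"],z))
# red lever axis
hsv=cv2.cvtColor(f["pixels"],cv2.COLOR_RGB2HSV); r=((hsv[...,0]<6)|(hsv[...,0]>174))&(hsv[...,1]>150)&(hsv[...,2]>90)
r[:,:320]=0;r[:,345:]=0;r[:190]=0;r[240:]=0
ys,xs=np.nonzero(r); P=np.array([atz(f,(x,y),143)[:2] for x,y in zip(xs,ys)]); c=P.mean(0); u=np.linalg.svd(P-c)[2][0]; s=(P-c)@u
print("lever",c,c+u*s.min(),c+u*s.max())
o=(hsv[...,0]>8)&(hsv[...,0]<20)&(hsv[...,1]>150)&(hsv[...,2]>120); o[:,:255]=0;o[:,322:]=0;o[:170]=0;o[228:]=0
ys,xs=np.nonzero(o);P=np.array([atz(f,(x,y),172)[:2] for x,y in zip(xs,ys)]);print("orange",P.mean(0),P.min(0),P.max(0))
E
```

```text
lid 0.79 [229. 269.] 1179 [336.4 263.2 173. ]
lid 0.75 [347. 141.] 603 [739.6 -97.1 173. ]
lid 0.63 [257. 143.] 497 [728.1 185.9 173. ]
lid 0.61 [290. 197.] 1400 [563.6  80.1 173. ]
valve 0.7 [328. 212.] 228 [518.5 -41.  140. ]
lever [511.85963855 -50.9873494 ] [572.83094345 -49.74944569] [455.08508565 -52.14004622]
orange [569.9587234   92.75319149] [500.4  22.8] [625.3 157.6]
```

View pics/b.png

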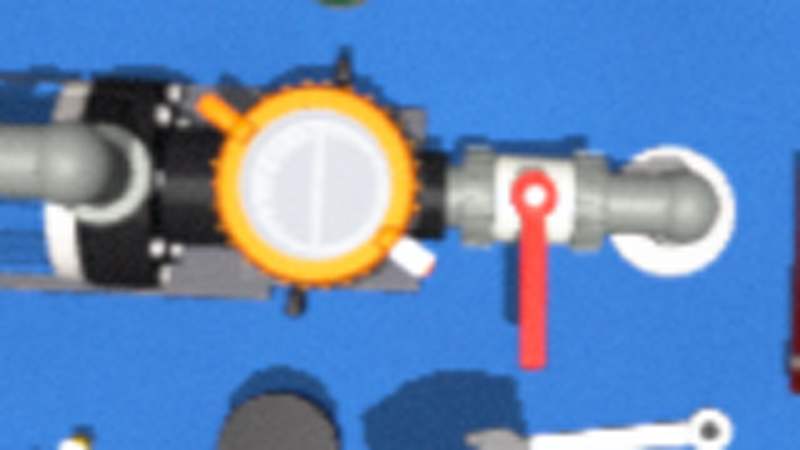

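The crop shows the large orange lid on the pot, centred at about (288,196) in the top picture. Its white wing is at (310,212), the riser is to its left, and the red lever runs from the stem at (331,198) down to (331,233).

```bash
python3 - <<'E'
from h import *
f=robot.grab_frame("top")
P=lambda c,z: atz(f,((c[0]+.5)/5+225-.5,(c[1]+.5)/5+160-.5),z)
print("lid c",P((317,183),173),"white end",P((430,267),173),"other end",P((201,99),173))
print("stem",P((534,194),143),"lever end",P((533,368),143),"elbow",P((670,207),60))
print("stops",P((346,65),146),P((293,300),146),"riser nut",P((103,170),200))
g=robot.grab_frame("scene")
for q in ([555,85,173],[565,-54,143]): print(proj(g,[q]))
cv2.imwrite("pics/c.png",cv2.resize(g["pixels"][120:260,250:440],None,fx=4.2,fy=4.2,interpolation=cv2.INTER_CUBIC)[:,:,::-1])
E
```

```text
lid c [565.1  85.1 173. ] white end [514.1  14.1 173. ] other end [616.1 158.1 173. ]
stem [561.9 -51.1 143. ] lever end [451.3 -52.1 143. ] elbow [ 558.6 -147.4   60. ]
stops [641.9  69.9 146. ] [492.1 100.7 146. ] riser nut [569.4 212.9 200. ]
[[349.70592337 193.83846482]]
[[310.46356213 221.24913837]]
```

View pics/c.png

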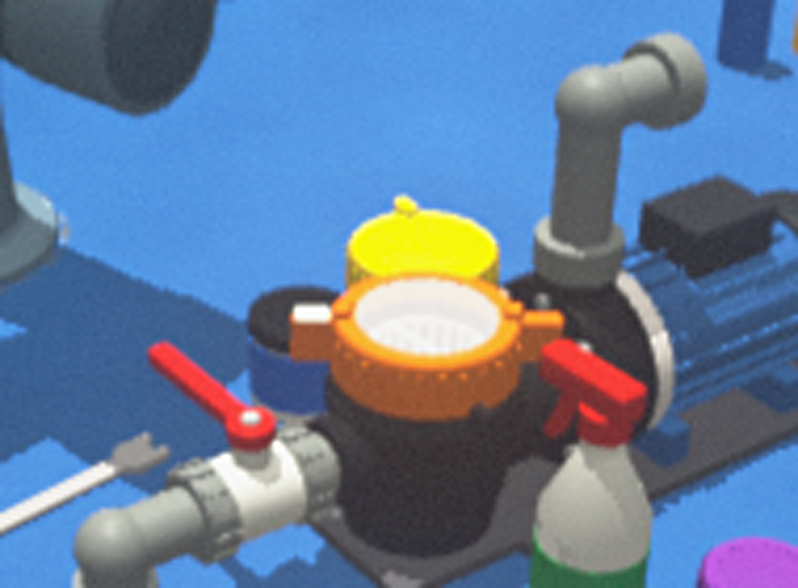

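Request:
step_arm --pt "20 50 0 0.045 -0.2" --pt "20 50 0 0.045 -0.2" --pt "20 50 0 0.045 -0.2" --pt "20 50 0 0.045 -0.2" --pt "20 50 0 0.045 -0.2" --pt "20 50 0 0.045 -0.2" --pt "20 50 0 0.045 -0.2" --pt "20 50 0 0.045 -0.2" --pt "20 50 0 0.045 -0.2" --pt "20 50 0 0.045 -0.2"

```text
clock: 2.75
tool_pos: [473.1, -88.4, 231.7]
tcp_rot: [0.904, 0.428, 0.0, 0.0]
wrist_force: [0.7, 0.6, -0.7]
opening: 0.404
finger_force: 0.0
```

Request:
step_arm --pt "20 50 0 0.04 -0.2" --pt "20 50 0 0.03 -0.2" --pt "6 10 0 0 -0.2" --pt "0 0 0 0 -0.2" --pt "0 0 0 0 -0.2"

```text
clock: 3.38
tool_pos: [518.4, 18.8, 231.2]
tcp_rot: [0.889, 0.458, -0.0, 0.0]
wrist_force: [-0.1, 0.0, 0.4]
opening: 0.396
finger_force: 0.0
```

```bash
python3 - <<'E'
from h import *
s=robot.sense(); q=s["tcp_rot"]; print(s["tool_pos"],s["opening"],2*np.arctan2(q[1],q[0])-np.pi/2,s["wrist_force"],s["joint_pos"].round(2))
f=robot.grab_frame("wrist"); save(f,"w.png")
for t,z in (("lid",133),("wing",156),("valve_stem",136),("lever_end",136),("mouth",155)):
  for m in robot.mark_of(t,"wrist"): print(t,round(m["conf"],2),np.round(m["centre"]),atz(f,m["centre"],z))
E
```

```text
[518.37767027  18.8372159  231.2335145 ] 0.3962567124134225 -0.6195410058345782 [-0.1355293   0.04271298  0.40505258] [-0.18 -0.07  1.89 -0.    1.32  0.44]
lid 0.91 [58. 90.] [401.6 220.4 133. ]
lid 0.83 [320. 107.] [567.2  87.6 133. ]
lid 0.56 [530. 136.] [698.9 -35.5 133. ]
wing 0.93 [547. 186.] [681.8 -70.  156. ]
wing 0.79 [317. 220.] [512.   14.3 156. ]
wing 0.71 [115.  75.] [458.8 190.  156. ]
valve_stem 0.71 [398. 240.] [558.5 -53.2 136. ]
lever_end 0.61 [309. 292.] [454.9 -51.4 136. ]
lever_end 0.27 [315. 223.] [504.   7. 136.]
```

View pics/w.png

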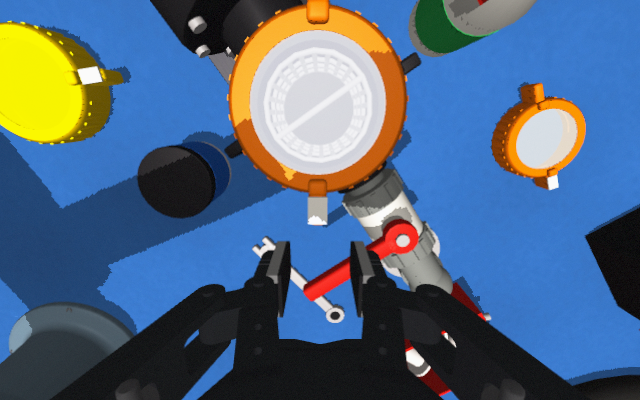

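The wrist view shows the wing at (317,205), lined up with the middle of the fingers at about column 320. I'll lower the fingers to straddle it.

Request:
step_arm --pt "0 0 -20 0 -0.2" --pt "0 0 -20 0 -0.2" --pt "0 0 -20 0 -0.2" --pt "0 0 -14 0 -0.2" --pt "0 0 -8 0 -0.2" --pt "0 0 0 0 -0.2"

```text
clock: 4.42
tool_pos: [518.5, 19.9, 149.0]
tcp_rot: [0.889, 0.459, -0.0, -0.0]
wrist_force: [0.9, 0.5, -1.1]
opening: 0.403
finger_force: 0.0
```

```bash
python3 - <<'E'
import numpy as np
C=np.array([565.5,86]);R=81;th0=np.pi+.951
pos=np.array([518.4,18.8])
for d in np.arange(0,1.01,.1):
    p=C+R*np.array([np.cos(th0+d),np.sin(th0+d)]); print(round(d,2),p.round(1),(p-pos).round(1)); pos=p
E
```

```text
0.0 [518.4  20.1] [0.  1.3]
0.1 [525.3  15.7] [ 6.8 -4.4]
0.2 [532.5  12. ] [ 7.2 -3.7]
0.3 [540.    9.1] [ 7.5 -2.9]
0.4 [547.8   6.9] [ 7.8 -2.2]
0.5 [555.8   5.6] [ 8.  -1.4]
0.6 [563.9   5. ] [ 8.1 -0.6]
0.7 [572.    5.3] [8.1 0.2]
0.8 [580.    6.3] [8.  1.1]
0.9 [587.9   8.2] [7.9 1.8]
1.0 [595.6  10.8] [7.7 2.6]
```

Request:
step_arm --pt "7 -4 0 0.1 -0.2" --pt "7 -4 0 0.1 -0.2" --pt "7.5 -3 0 0.1 -0.2" --pt "8 -2 0 0.1 -0.2" --pt "8 -1.5 0 0.1 -0.2" --pt "8 -0.5 0 0.1 -0.2" --pt "0 0 0 0 -0.2"

```text
clock: 5.3
tool_pos: [565.0, 4.7, 150.2]
tcp_rot: [0.714, 0.7, 0.0, 0.001]
wrist_force: [-0.1, -0.3, 0.5]
opening: 0.404
finger_force: 0.0
```

```bash
cat >> h.py <<'E'
def lidyaw(z=156):
    f=robot.grab_frame("top")
    for m in robot.mark_of("wing","top"):
        p=atz(f,m["centre"],z); d=p[:2]-[565.5,86]
        if 60<np.hypot(*d)<115: print("wing top",round(m["conf"],2),p,"yaw",round(np.arctan2(-d[1],-d[0])+.025,3))
    g=robot.grab_frame("scene")
    for m in robot.mark_of("lid","scene"):
        if abs(m["centre"][0]-350)<25: print("lid scene",round(m["conf"],2),np.round(m["centre"],1))
    return f,g
E
python3 - <<'E'
from h import *
f,g=lidyaw()
w=robot.grab_frame("wrist")
for m in robot.mark_of("wing","wrist"): print(np.round(m["centre"]),atz(w,m["centre"],156))
save(w,"w2.png")
print(robot.sense()["wrist_force"],proj(g,[[565.5,86,133],[565.5,86,128],[565.5,86,122]]))
cv2.imwrite("pics/d.png",np.vstack([cv2.resize(f["pixels"][160:250,225:385],(532,300),interpolation=cv2.INTER_CUBIC),cv2.resize(w["pixels"],(532,300))])[:,:,::-1])
E
```

```text
lid scene 0.85 [339.2 311.3]
lid scene 0.71 [348.2 203.4]
lid scene 0.62 [349.5 189.3]
[481. 323.] [661.3 -38.4 156. ]
[543.  18.] [661.8 120.7 156. ]
[-0.25026496 -0.17434652  0.2203517 ] [[351.75774591 207.55535663]
 [351.67772386 209.04941945]
 [351.5821137  210.83390069]]
```

View pics/d.png

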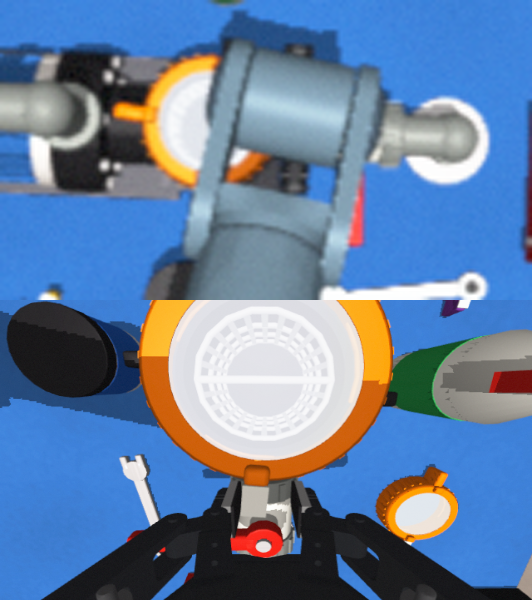

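The lid is turning: in the wrist view the white wing sits between the fingers, against the trailing one. I'll continue toward the drop.

Request:
step_arm --pt "8 0 0 0.1 -0.2" --pt "4 0.5 0 0.05 -0.2" --pt "4 0.5 0 0.05 -0.2" --pt "4 1 0 0.05 -0.2" --pt "4 1 0 0.05 -0.2" --pt "0 0 0 0 -0.2"

```text
clock: 6.35
tool_pos: [588.2, 8.0, 149.3]
tcp_rot: [0.601, 0.799, 0.0, 0.0]
wrist_force: [-0.1, -0.1, 0.7]
opening: 0.406
finger_force: 0.0
```

```bash
cat >> h.py <<'E'
def tip():
    # height proxy: top of the lid's orange mask rows in scene picture, + yaw from wing in wrist
    g=robot.grab_frame("scene"); h=cv2.cvtColor(g["pixels"],cv2.COLOR_RGB2HSV)
    o=(h[...,0]>8)&(h[...,0]<19)&(h[...,1]>130)&(h[...,2]>100); o[:,:310]=0;o[:,395:]=0;o[:170]=0;o[235:]=0
    ys,xs=np.nonzero(o); c=(xs>340)&(xs<362); print("orange rows mid",np.percentile(ys[c],[1,50,99]),"n",len(xs),"y bottom mean",np.mean([ys[xs==k].max() for k in range(342,360)]))
    w=robot.grab_frame("wrist"); return g,w
E
python3 - <<'E'
from h import *
g,w=tip(); s=robot.sense(); print(s["tool_pos"],s["wrist_force"],s["torque"])
g0=cv2.imread("pics/s.png")[:,:,::-1]
h=cv2.cvtColor(g0.copy(),cv2.COLOR_RGB2HSV); o=(h[...,0]>8)&(h[...,0]<19)&(h[...,1]>130)&(h[...,2]>100); print("start bottom",np.mean([np.nonzero(o[170:235,k])[0].max()+170 for k in range(342,360)]))
A=cv2.resize(g0[165:250,290:410],None,fx=3.3,fy=3.3,interpolation=cv2.INTER_CUBIC);B=cv2.resize(g["pixels"][165:250,290:410],None,fx=3.3,fy=3.3,interpolation=cv2.INTER_CUBIC)
W=cv2.resize(w["pixels"],(480,300)); im=np.zeros((600,800,3),np.uint8); im[:A.shape[0],:396]=A; im[:B.shape[0],400:796]=B; im[290:590,:480]=W
cv2.imwrite("pics/e.png",im[:,:,::-1])
E
```

```text
orange rows mid [187. 213. 220.] n 600 y bottom mean 219.94444444444446
[587.95282537   7.93272051 149.27752054] [ 0.09016453  1.09181707 -0.94072903] [-0.03930079 -0.01208458  0.0504585 ]
start bottom 218.61111111111111
```

View pics/e.png

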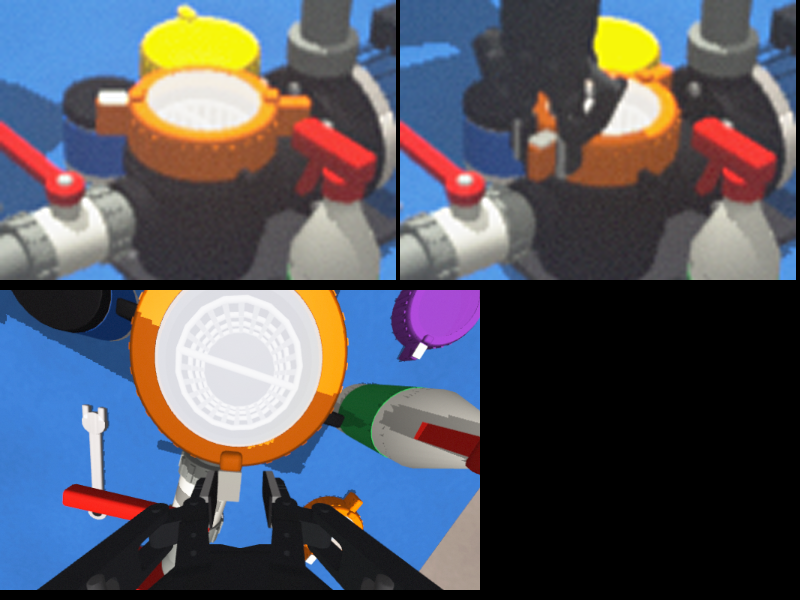

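The scene crop shows the lid's lower edge about 1.3 px lower than at the start (218.6 to 219.9), roughly 4.5 mm. Turning backward lifts the lid until it drops, so the drop has happened. I'll nudge a little further to confirm.

Request:
step_arm --pt "4 1 0 0.05 -0.2" --pt "0 0 0 0 -0.2"

```text
clock: 6.7
tool_pos: [592.1, 8.9, 149.3]
tcp_rot: [0.581, 0.814, -0.0, 0.0]
wrist_force: [0.2, -0.2, -0.4]
opening: 0.404
finger_force: 0.0
```

```bash
python3 - <<'E'
from h import *
for i in range(3): g,w=tip()
E
python3 - <<'E'
import numpy as np
C=np.array([565.5,86]);R=81
a=np.pi+.951+.95
pos=C+R*np.array([np.cos(a),np.sin(a)])
for i in range(1,21):
    b=a-.1*i; p=C+R*np.array([np.cos(b),np.sin(b)]); print(i,round(b-np.pi+.025,2),(p-pos).round(1),p.round(1)); pos=p
E
```

```text
orange rows mid [187. 213. 221.] n 591 y bottom mean 220.11111111111111
orange rows mid [187. 213. 220.] n 583 y bottom mean 219.88888888888889
orange rows mid [187. 213. 220.] n 587 y bottom mean 220.0
1 1.83 [-7.8 -2.2] [584.    7.1]
2 1.73 [-8.  -1.5] [576.    5.7]
3 1.63 [-8.1 -0.6] [567.9   5. ]
4 1.53 [-8.1  0.2] [559.9   5.2]
5 1.43 [-8.  1.] [551.8   6.2]
6 1.33 [-7.9  1.8] [543.9   7.9]
7 1.23 [-7.7  2.5] [536.2  10.5]
8 1.13 [-7.4  3.3] [528.8  13.8]
9 1.03 [-7.  4.] [521.8  17.8]
10 0.93 [-6.6  4.7] [515.2  22.5]
11 0.83 [-6.1  5.3] [509.1  27.8]
12 0.73 [-5.5  5.9] [503.6  33.8]
13 0.63 [-4.9  6.4] [498.7  40.2]
14 0.53 [-4.2  6.9] [494.5  47.1]
15 0.43 [-3.5  7.3] [490.9  54.4]
16 0.33 [-2.8  7.6] [488.1  62. ]
17 0.23 [-2.   7.8] [486.1  69.8]
18 0.13 [-1.2  8. ] [484.9  77.8]
19 0.03 [-0.4  8.1] [484.5  85.9]
20 -0.07 [0.4 8.1] [484.9  94. ]
```

Request:
step_arm --pt "-8 -2 0 -0.1 -0.2" --pt "-8 -1.5 0 -0.1 -0.2" --pt "-8 -0.5 0 -0.1 -0.2" --pt "-8 0 0 -0.1 -0.2" --pt "-8 1 0 -0.1 -0.2" --pt "-8 2 0 -0.1 -0.2" --pt "-7.5 2.5 0 -0.1 -0.2" --pt "-7.5 3 0 -0.1 -0.2" --pt "-7 4 0 -0.1 -0.2" --pt "-6.5 4.5 0 -0.1 -0.2"

```text
clock: 8.25
tool_pos: [515.4, 22.0, 149.4]
tcp_rot: [0.901, 0.435, 0.0, 0.0]
wrist_force: [0.4, -1.2, -1.0]
opening: 0.399
finger_force: 0.1
```

```bash
python3 - <<'E'
from h import *
for i in range(2): g,w=tip()
f,g=lidyaw(); print(robot.sense()["tool_pos"],robot.sense()["wrist_force"])
E
```

```text
orange rows mid [187. 214. 221.] n 863 y bottom mean 220.72222222222223
orange rows mid [187. 214. 221.] n 857 y bottom mean 220.66666666666666
lid scene 0.84 [339.  311.1]
lid scene 0.81 [351.9 206. ]
lid scene 0.77 [348.7 187.9]
[515.85813105  21.7711745  149.35253976] [ 0.13714277 -0.66913725 -0.50380722]
```

At about the starting yaw the lid now sits 2 px lower than it did then, so it is in the thread. I'll continue to home.

Request:
step_arm --pt "-6 5.5 0 -0.1 -0.2" --pt "-5.5 6 0 -0.1 -0.2" --pt "-5 6.5 0 -0.1 -0.2" --pt "-4 7 0 -0.1 -0.2" --pt "-3.5 7.5 0 -0.1 -0.2" --pt "-3 7.5 0 -0.1 -0.2" --pt "-2 8 0 -0.1 -0.2" --pt "-1 8 0 -0.1 -0.2" --pt "0 0 0 0 -0.2"

```text
clock: 9.78
tool_pos: [485.7, 78.1, 149.3]
tcp_rot: [0.999, 0.052, 0.0, 0.0]
wrist_force: [0.8, 0.3, 0.4]
opening: 0.403
finger_force: 0.0
```

Request:
step_arm --pt "0 4 0 -0.05 -0.2" --pt "0 4 0 -0.05 -0.2" --pt "0 0 0 0 -0.2"

```text
clock: 10.15
tool_pos: [485.8, 85.7, 149.3]
tcp_rot: [1.0, 0.002, 0.0, 0.0]
wrist_force: [0.3, 0.0, -0.4]
opening: 0.399
finger_force: 0.0
```

Request:
step_arm --pt "0 3 0 -0.04 -0.2" --pt "0 3 0 -0.04 -0.2" --pt "0 0 0 0 -0.2"

```text
clock: 10.52
tool_pos: [485.7, 91.7, 149.3]
tcp_rot: [0.999, -0.038, 0.0, 0.0]
wrist_force: [1.3, -1.3, -0.2]
opening: 0.401
finger_force: 0.0
```

Request:
step_arm --pt "0 2 0 0 -0.2" --pt "0 0 0 0 -0.2"

```text
clock: 10.78
tool_pos: [485.6, 93.9, 149.3]
tcp_rot: [0.999, -0.038, 0.0, -0.0]
wrist_force: [0.3, -0.1, 0.2]
opening: 0.401
finger_force: 0.0
```

Request:
step_arm --pt "0 2 0 0 -0.2" --pt "0 0 0 0 -0.2"

```text
clock: 11.02
tool_pos: [485.6, 96.1, 149.3]
tcp_rot: [0.999, -0.038, 0.0, -0.0]
wrist_force: [0.5, -0.1, 0.4]
opening: 0.397
finger_force: 0.0
```

Request:
step_arm --pt "0 2 0 0 -0.2" --pt "0 0 0 0 -0.2"

```text
clock: 11.28
tool_pos: [485.6, 98.1, 149.3]
tcp_rot: [0.999, -0.038, -0.0, -0.0]
wrist_force: [-0.2, -0.8, -0.3]
opening: 0.401
finger_force: 0.0
```

```bash
python3 - <<'E'
from h import *
for i in range(2): g,w=tip()
f,_=lidyaw(); print(robot.sense()["tool_pos"],robot.sense()["wrist_force"])
B=cv2.resize(g["pixels"][165:250,290:410],None,fx=3.3,fy=3.3,interpolation=cv2.INTER_CUBIC)
W=cv2.resize(w["pixels"],(480,300)); im=np.zeros((600,800,3),np.uint8); im[:B.shape[0],:B.shape[1]]=B; im[:280,400:780]=cv2.resize(f["pixels"][150:250,225:361],(380,280)); im[290:590,:480]=W
cv2.imwrite("pics/f.png",im[:,:,::-1])
E
```

```text
orange rows mid [187.17 215.   222.  ] n 759 y bottom mean 221.77777777777777
orange rows mid [188. 215. 222.] n 764 y bottom mean 221.88888888888889
lid scene 0.81 [349.9 186.9]
lid scene 0.76 [350.8 211.8]
lid scene 0.69 [339.4 312.9]
[485.61123464  97.91354265 149.28605296] [ 0.38596637 -0.01157942  0.26170141]
```

View pics/f.png

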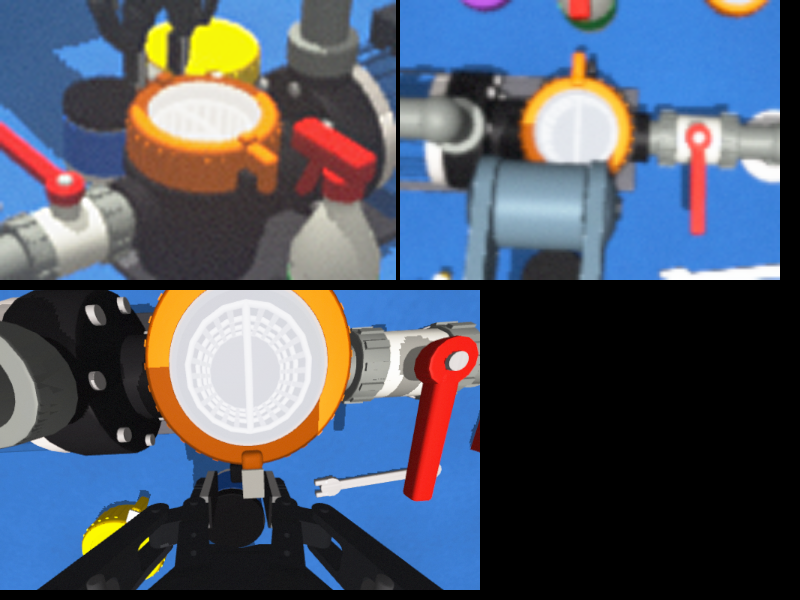

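The lid is very nearly home and its far wing is at the stop, but no force has built up yet. I'll push on in small steps until the stop is felt.

Request:
step_arm --pt "0 2 0 0 -0.2" --pt "0 0 0 0 -0.2"

```text
clock: 11.92
tool_pos: [485.6, 98.6, 149.3]
tcp_rot: [0.999, -0.038, -0.0, 0.002]
wrist_force: [-0.6, -6.5, 0.1]
opening: 0.401
finger_force: 3.3
```

Request:
step_arm --pt "0 2 0 0 -0.2" --pt "0 0 0 0 -0.2"

```text
clock: 12.18
tool_pos: [485.6, 99.0, 149.4]
tcp_rot: [0.999, -0.038, -0.0, 0.004]
wrist_force: [-2.0, -13.8, 0.8]
opening: 0.397
finger_force: 6.8
```

The stop is felt: 14 N, with the wing at yaw of about 0. I'll centre the fingers, lift off and go to the valve lever.

Request:
step_arm --pt "0 -12 0 0 -0.2" --pt "0 0 15 0 -0.2" --pt "0 0 25 0 -0.2" --pt "0 0 40 0 -0.2" --pt "-2 -35 0 0.02 -0.2" --pt "-2 -35 0 0.02 -0.2" --pt "-2 -36 0 0.02 -0.2" --pt "-2.5 -36 0 0.02 -0.2" --pt "0 0 0 0 -0.2"

```text
clock: 13.3
tool_pos: [477.5, -53.5, 230.5]
tcp_rot: [1.0, -0.0, 0.001, 0.0]
wrist_force: [-0.1, 0.7, 0.3]
opening: 0.398
finger_force: 0.0
```

```bash
python3 - <<'E'
from h import *
g,w=tip(); print(robot.sense()["tool_pos"])
for t in("lever_end","valve_stem"):
  for m in robot.mark_of(t,"wrist"): print(t,round(m["conf"],2),np.round(m["centre"]),atz(w,m["centre"],136))
lidyaw()
h=cv2.cvtColor(w["pixels"],cv2.COLOR_RGB2HSV); r=((h[...,0]<6)|(h[...,0]>174))&(h[...,1]>170)&(h[...,2]>150)
ys,xs=np.nonzero(r);P=np.array([atz(w,(x,y),143)[:2] for x,y in zip(xs,ys)]);k=(np.abs(P[:,1]+52)<30)&(P[:,0]>440)&(P[:,0]<545);P=P[k];c=P.mean(0);print(c,np.linalg.svd(P-c)[2][0],len(P),P.min(0),P.max(0))
T=cv2.resize(w["pixels"],(560,350)); G=cv2.resize(g["pixels"][165:250,290:410],(350,248)); im=np.zeros((600,560,3),np.uint8); im[:350]=T; im[350:598,:350]=G
cv2.imwrite("pics/g.png",im[:,:,::-1])
E
```

```text
orange rows mid [188. 215. 223.] n 703 y bottom mean 222.05555555555554
[477.41255593 -51.80059946 230.12221526]
lever_end 0.63 [321. 225.] [456.6 -52.2 136. ]
valve_stem 0.71 [317. 106.] [561.6 -48.9 136. ]
wing top 0.84 [469.4  90.1 156. ] yaw -0.018
lid scene 0.77 [351.3 188.5]
lid scene 0.7 [348.3 212. ]
lid scene 0.62 [341.  312.7]
[502.434214   -50.45898283] [-0.99999907  0.0013605 ] 1514 [454.1 -56.8] [544.7 -43.5]
```

View pics/g.png

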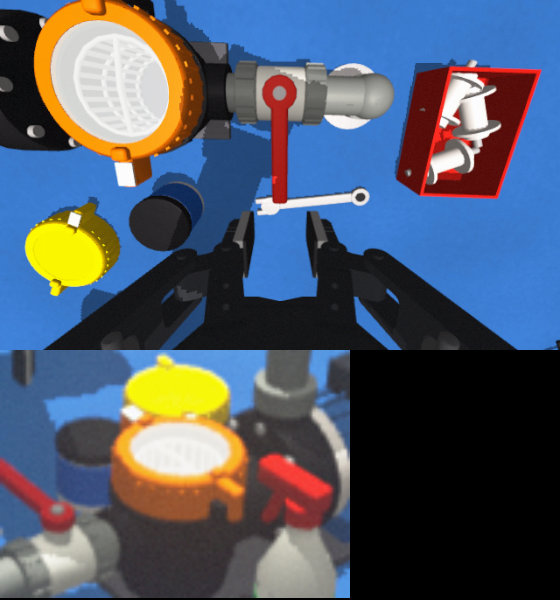

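The lid is home: its wing points along -x at yaw of about -0.02. The lever at (280,150) lies straight between the fingers, so I'll go down over it.

Request:
step_arm --pt "0 0 -30 0 -0.2" --pt "0 0 -30 0 -0.2" --pt "0 0 -25 0 -0.2" --pt "0 0 -14 0 -0.2" --pt "0 0 0 0 -0.2"

```text
clock: 14.32
tool_pos: [476.6, -51.7, 129.6]
tcp_rot: [1.0, 0.002, -0.001, -0.0]
wrist_force: [-0.4, 0.3, -0.3]
opening: 0.398
finger_force: 0.0
```

```bash
python3 - <<'E'
import numpy as np
C=np.array([562,-51]);R=85;pos=np.array([477,-52])
for i in range(1,18):
    b=np.pi+.1*i; p=C+R*np.array([np.cos(b),np.sin(b)]); print(i,(p-pos).round(1),p.round(1)); pos=p
E
```

```text
1 [ 0.4 -7.5] [477.4 -59.5]
2 [ 1.3 -8.4] [478.7 -67.9]
3 [ 2.1 -8.2] [480.8 -76.1]
4 [ 2.9 -8. ] [483.7 -84.1]
5 [ 3.7 -7.7] [487.4 -91.8]
6 [ 4.4 -7.2] [491.8 -99. ]
7 [ 5.1 -6.8] [ 497.  -105.8]
8 [ 5.8 -6.2] [ 502.8 -112. ]
9 [ 6.4 -5.6] [ 509.2 -117.6]
10 [ 6.9 -4.9] [ 516.1 -122.5]
11 [ 7.4 -4.2] [ 523.4 -126.8]
12 [ 7.8 -3.5] [ 531.2 -130.2]
13 [ 8.1 -2.7] [ 539.3 -132.9]
14 [ 8.3 -1.9] [ 547.6 -134.8]
15 [ 8.4 -1. ] [ 556.  -135.8]
16 [ 8.5 -0.2] [ 564.5 -136. ]
17 [8.5 0.7] [ 573.  -135.3]
```

Request:
step_arm --pt "0.5 -7.5 0 0.1 -0.2" --pt "1.5 -8.5 0 0.1 -0.2" --pt "2 -8 0 0.1 -0.2" --pt "3 -8 0 0.1 -0.2" --pt "3.5 -7.5 0 0.1 -0.2" --pt "4.5 -7.5 0 0.1 -0.2" --pt "5 -7 0 0.1 -0.2" --pt "6 -6 0 0.1 -0.2" --pt "6.5 -5.5 0 0.1 -0.2" --pt "7 -5 0 0.1 -0.2"

```text
clock: 15.58
tool_pos: [517.0, -122.4, 131.4]
tcp_rot: [0.876, 0.482, 0.0, -0.0]
wrist_force: [-1.1, 2.7, 0.7]
opening: 0.399
finger_force: 1.3
```

Request:
step_arm --pt "7.5 -4 0 0.1 -0.2" --pt "8 -3.5 0 0.1 -0.2" --pt "8 -3 0 0.1 -0.2" --pt "8 -2 0 0.1 -0.2" --pt "8.5 -1 0 0.1 -0.2" --pt "0 0 0 0 -0.2"

```text
clock: 16.32
tool_pos: [557.6, -136.3, 131.4]
tcp_rot: [0.731, 0.682, 0.0, 0.001]
wrist_force: [-0.0, -0.3, 0.5]
opening: 0.402
finger_force: 0.0
```

Request:
step_arm --pt "4 0 0 0.03 -0.2" --pt "4 0 0 0.03 -0.2" --pt "0 0 0 0 -0.2"

```text
clock: 16.7
tool_pos: [565.1, -136.2, 130.6]
tcp_rot: [0.71, 0.704, 0.0, 0.0]
wrist_force: [-0.1, -0.5, -0.6]
opening: 0.398
finger_force: 0.1
```

Request:
step_arm --pt "2 0 0 0 -0.2" --pt "2 0 0 0 -0.2" --pt "0 0 0 0 -0.2"

```text
clock: 17.08
tool_pos: [567.8, -136.3, 130.1]
tcp_rot: [0.71, 0.704, -0.001, -0.001]
wrist_force: [-5.9, -0.2, 3.9]
opening: 0.403
finger_force: 2.8
```

Request:
step_arm --pt "2 0 0 0 -0.2" --pt "0 0 0 0 -0.2"

```text
clock: 17.32
tool_pos: [568.1, -136.3, 129.9]
tcp_rot: [0.71, 0.704, -0.003, -0.003]
wrist_force: [-11.6, -1.4, 6.5]
opening: 0.394
finger_force: 6.2
```

Request:
step_arm --pt "2 0 0 0 -0.2" --pt "0 0 0 0 -0.2" --pt "-13 0 0 0 -0.2" --pt "0 0 0 0 -0.2" --pt "0 0 15 0 -0.2" --pt "0 0 35 0 -0.2" --pt "0 0 50 0 -0.2" --pt "-30 -50 10 0 -0.2" --pt "-30 -50 10 0 -0.2" --pt "-30 -50 10 0 -0.2"

```text
clock: 18.58
tool_pos: [469.4, -287.6, 262.4]
tcp_rot: [0.71, 0.705, 0.0, 0.002]
wrist_force: [-0.1, 0.3, -0.1]
opening: 0.401
finger_force: 0.0
```

Request:
step_arm --pt "-30 -50 10 0 -0.2" --pt "-30 -50 0 0 -0.2" --pt "0 0 0 0 -0.2"

```text
clock: 18.95
tool_pos: [408.2, -389.4, 271.9]
tcp_rot: [0.712, 0.702, -0.0, 0.001]
wrist_force: [-0.1, 0.7, 0.2]
opening: 0.4
finger_force: 0.0
```

```bash
python3 - <<'E'
from h import *
f,g=lidyaw(); tip(); print(robot.sense()["tool_pos"])
for t in("lever_end","valve_stem"):
  for m in robot.mark_of(t,"top"): print(t,round(m["conf"],2),atz(f,m["centre"],136))
h=cv2.cvtColor(f["pixels"],cv2.COLOR_RGB2HSV); r=((h[...,0]<6)|(h[...,0]>174))&(h[...,1]>150)&(h[...,2]>90); r[:,:338]=0;r[:,372:]=0;r[:185]=0;r[215:]=0
ys,xs=np.nonzero(r);P=np.array([atz(f,(x,y),143)[:2] for x,y in zip(xs,ys)]);c=P.mean(0);print(c,np.linalg.svd(P-c)[2][0],P.min(0),P.max(0))
im=np.vstack([cv2.resize(f["pixels"][130:260,215:425],(520,322),interpolation=cv2.INTER_CUBIC),cv2.resize(g["pixels"][120:320,210:530],(445,278))[:, :].copy() if 0 else cv2.resize(g["pixels"][150:320,210:530],(520,276))])
cv2.imwrite("pics/i.png",im[:,:,::-1])
E
```

```text
wing top 0.65 [467.3  86.9 156. ] yaw 0.016
lid scene 0.93 [350.  188.3]
lid scene 0.73 [343.4 311.4]
orange rows mid [188. 215. 222.] n 692 y bottom mean 221.77777777777777
[ 410.49836855 -385.08299814  270.54047515]
lever_end 0.59 [ 563.4 -153.4  136. ]
lever_end 0.41 [ 405.9 -100.7  136. ]
valve_stem 0.74 [566.9 -56.7 136. ]
[ 559.49637681 -115.52681159] [-0.04181427 -0.9991254 ] [ 551.6 -158.4] [567.4 -72. ]
```

View pics/i.png

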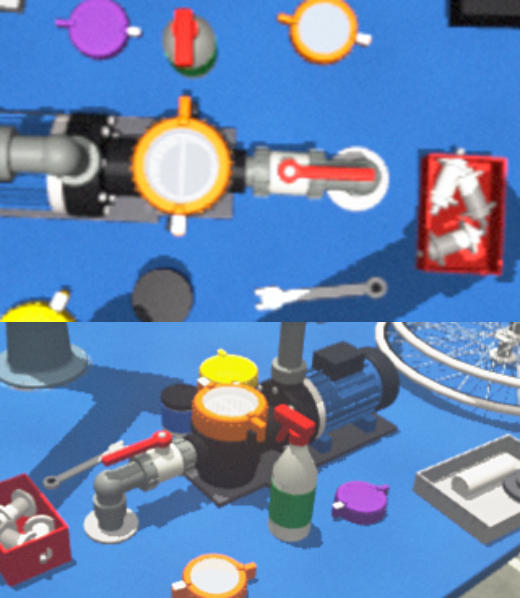

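The lid is home, with its wings along the pump's ±x at (180,105) and (178,225). The lever lies in line with the pipe from (290,170) to (375,174), the bystanders have not moved, and the arm is clear.

```bash
python3 -c "
from rig import robot
print(robot.job_done())"
```

```text
the job is handed in; nothing more can be done
None
```

The job is handed in: the strainer lid was turned backward until it dropped into its thread, then screwed forward against its stops. Only then was the suction valve lever swung fully open to its stop, and the sprayer, tin, spanner and bin were left where they were.

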